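# Set the craft turntable to its red line

### The job

Turn the craft turntable by pushing its upright orange tab sideways with a fingertip (do not pinch it), until the yellow index line on the grey wheel lines up with the red line on the white scale around it, not the blue one. Do not touch the small dome standing in the middle: let it ride along and stay standing there; leave the other things on the table where they are.

Things in the scene. Friction and masses are not known exactly. Their poses are not given: they have to be found in the camera images.
- turntable: Round fixed base of the turntable, 250 mm across, 22 mm high, white scale ring with thin black lines on its top. Screwed to the table. Origin: centre of its underside on the table, on the wheel's vertical axis. Its x axis points to where the index line points when joint wheel is 0; the red and blue lines lie on its +y and -y sides, 90 degrees to either side of x, which is which changes.
- wheel (a joint): Turning angle of the grey wheel (180 mm across, top 28 mm above the table, in the middle of the base), rad, positive anticlockwise seen from above. At 0 the index line points along the base's +x axis; at +1.571 it points to the line on the +y side, at -1.571 to the line on the -y side. Stops at -2.2 and +2.2. It starts within 0.5 of 0. Drags with friction of about 0.08 N m (about 1 N at the tab) and stays where it is left.
- index_tip (a point): Outer end of the yellow index line on the wheel's top: line 4 mm wide with a yellow diamond at its inner end, tip 89 mm from the axis, 28 mm above the table.
- tab (a point): Middle of the top edge of the orange push tab, an upright fin fixed on the wheel opposite the index line (180 degrees from it), 64 mm above the table. The fin is 12 mm thick around the wheel, 28 mm long along the radius (60 to 88 mm from the axis, middle at 74 mm), and stands 36 mm above the wheel's top. Its two 6 mm thick side halves are called tab_left and tab_right (tab_left is pushed to turn the wheel anticlockwise seen from above, tab_right clockwise).
- red_line: The target: a red line 5 mm wide and 30 mm long, pointing to the axis, on a white tile 24 by 30 mm flush on the scale ring. Origin: its middle, 109 mm from the axis, 22 mm above the table; y along the line, x across it.
- blue_line: The same with a blue line, on the opposite side of the axis; not the target.
- dome: Small ornament standing loose in the middle of the wheel: wooden foot 64 mm across, red band, clear dome 48 mm across with a green tree in it, 55 mm high, so its top is 83 mm above the table. Origin: centre of its underside. About 90 g.
- spare_dome: Bystander: the same ornament with a blue band and white tree, 64 mm across, 55 mm high, standing on the table. Origin: centre of underside.
- wood_disc: Bystander: loose wooden disc, 70 mm across, 8 mm thick, lying flat. Origin: centre of underside.
- glitter_pot: Bystander: green glass pot with yellow cap, 42 mm across, 50 mm high. Origin: centre of underside.
- glue_stick: Bystander: white upright stick, 30 mm across, 85 mm high. Origin: centre of underside.
- marker: Bystander: white marker with green cap, 125 mm long, 15 mm thick, lying flat along its x axis. Origin: on its underside, 43 mm from its plain end.
- brush_cup: Bystander: blue cup, 72 mm across, 95 mm high, with brushes up to 175 mm high, about 280 mm from the turntable's axis. Origin: centre of underside.
Mind the look-alikes: they are no part of the job. Leave any purple look-alike of the dome alone.

How it is judged:
On the way, in this order (a step that is already met when the one before it is completed fails the run):
1. a fingertip pushes the orange tab (contact force between any of tab_left, tab_right and the fingers above 0.3 N), for 0.05 s.
2. the index line is at the red line and at rest (x of index_tip in the frame of red_line between -0.004 and 0.004 m and horizontal distance between index_tip and red_line below 0.04 m and velocity of joint wheel between -0.05 and 0.05 rad/s), for 0.2 s.
At the end, for the whole second after the job is handed in: The tip of the yellow index line is within 4 mm sideways of the middle of the red line, the wheel is at rest, and the dome stands upright on the wheel within 15 mm of its centre (all of step 2 and angle between dome's own z axis and vertical below 0.1 rad and horizontal distance between dome and turntable below 0.015 m and height (world z) of dome below 0.034 m); the robot touches nothing.
It fails at once if the tab is pinched: pressed from both sides at once by more than 1.5 N (contact force between each of tab_left, tab_right and the fingers above 1.5 N).
It fails at once if the dome is touched by the robot (more than 0.5 N) (contact force between dome and the fingers above 0.5 N or contact force between dome and the arm above 0.5 N).
It fails at once if the dome is lifted or tipped (height (world z) of dome above 0.04 m or angle between dome's own z axis and vertical above 0.3 rad).
It fails at once if another thing on the table is moved more than 20 mm (distance of any of spare_dome, wood_disc, glitter_pot, glue_stick, marker, brush_cup from where it was at the start of the episode above 0.02 m).
It also fails if it takes over 45 s, if anything falls off the work surface, if the arm or the gripper's body presses on something with over 40 N, if the wrist force passes 120 N, or if a joint passes its speed limit or range.

### The arm

A 6-joint arm with a two-finger parallel gripper is mounted at the origin on the work surface. World frame = base frame: x ahead of the robot, y to its left, z up, the work surface at z = 0. Lengths are in m, angles in rad, forces in N, time in s.
With the tool pointing down it reaches from about 0.35 to 0.975 m from the base axis. Payload 4.9 kg.
Tool frame: the origin (TCP) lies at the very end of the fingers, on their centre line; the grasp point (between the pads) lies 19 mm behind it (manip.pinch_z is the distance from the TCP to the grasp point, in m); z points along the fingers, y is the line along which they close (so a half turn about z gives the same grasp; the last joint's range is limited). The gripper opens to 85 mm and grips with 20 to 120 N. Pads are 22 mm wide; open, the fingers measure 114 mm over their backs; the gripper's body (76 mm by 85 mm) begins 54 mm behind the grasp point. The pads swing forward as they close: fully open they stand 13 mm farther back than shut.
Start: joints at [-1.291, 0.053, 1.613, -0, 1.476, -0.119], TCP at [0.243, -0.576, 0.231] pointing down, gripper open.
Joint ranges: [-3.01, 3.01], [-1.01, 2.22], [0.06, 2.58], [-1.02, 4.17], [0.09, 2.62], [-3.14, 3.14]. Speed limits (rad/s): [2.57, 2.57, 3.14, 3.14, 3.14, 3.14].

### API

Orientations are given as a unit quaternion [w, x, y, z].
In Python, from workcell import telemetry, optics, job, manip gives the robot as it stands.
- The arm moves only by the tool send_rows, never from a script. Its arguments are lists of equal length, an entry for each row: "linear": the shift along the tool's x, y, z in units of 3 cm (1.0 is 3 cm), a list of three; "twist": the turn, a rotation vector about the tool's x, y, z in units of 10 degrees (1.0 is 10 degrees), a list of three. In form: {"linear": [[tx, ty, tz], ...], "twist": [[wx, wy, wz], ...]}. A call has 1 to 12 rows; each row shifts and turns the commanded pose from where the row before left it, along the tool's axes as they then stand; what a row does not reach is not made up. A row lasts 1/8 s, in which the tool goes at most 62.5 mm and 10.7 degrees, less where a joint would pass 70% of its speed; a pose out of reach is approached as far as the arm can. A call with a number of a shift or a turn outside -1 to 1 is refused whole. A call with a gripper value outside its range is refused whole. "grip" is the opening, from 0 (shut) to 1 (fully open), set as the call begins (left out, the last holds). The fingers move at their own pace and stop on an object; "grip_force" is the grip in N (left out, the last holds). Time passes only in rows, so rows that do not move let the fingers close. It gives the time, the measured TCP pose, the force, the opening and the grip force at its end, in the units of the state.
- telemetry.get_state(): the state, without advancing time (a new reading comes with each control period).
- optics.get_image(name): name is "side" or "top"; returns the picture (480x640x3 uint8, blue, green, red); there is no depth.
- optics.camera_params(name): a dict with "K" (3x3 intrinsics, pixels), "k1" (the pictures are not rectified: a ray, as slopes to the right and down, at radius r is drawn at 1 + k1 r^2 times it, then the intrinsics apply), "rvec" (rotation vector, rad) and "tvec" (3), from world to camera coordinates, as OpenCV has them. Camera axes: x right, y down, z forward; pixel columns grow to the right and rows downward; lengths in m; the calibration is good to about 2 mm. A picture is of the moment at which its call begins. camera_params takes no time and is no camera call.
- job.job_done(): hands the job in; it is judged then, once.
The state is a dict: "time_s": time; "joint_pos": joint angles; "qvel": joint speeds; "joint_torque": joint torques, N m; "eef_pos": TCP position; "orientation": TCP orientation; "contact_force": force on the tool from outside, world axes, zero at the start; "torque": the same for the moment, N m; "finger_gap": finger opening in m; "grip_force": force on a finger pad.
Only numpy, scipy, OpenCV 4.12 (cv2) and the standard library are available. Lean on these libraries where they do the work, as an engineer would, in place of code of your own. Each camera call takes 0.05 s, during which the arm holds its last target. There are 200 camera calls.

## Working session

There is one attempt and no reset: what is moved stays moved. The work goes in short steps, Python scripts to look and compute and a tool call to move; the robot and the scene stay as the last step left them, time stands still between calls to the robot, and variables do not carry over. Pictures are saved under pics/ and viewed, at most 10 in all, crops included, and the job is handed in when it is done.

Besides the shell and the picture viewer there is one more tool, called after "Request:" as name(argument=value, ...) on one line, values as JSON. send_rows: Moves the arm, as the interface text tells. Shifts and turns lie within -1 to 1; 1 stands for 3 cm of shift or 10 degrees of turn. Its arguments: {"type":"object","properties":{"linear":{"type":"array","items":{"type":"array","items":{"type":"number"}}},"twist":{"type":"array","items":{"type":"array","items":{"type":"number"}}},"grip":{"type":"number"},"grip_force":{"type":"number"}},"required":["linear","twist"]}

```bash
mkdir -p pics; cat > h.py <<'E'
import numpy as np, cv2
from workcell import telemetry, optics, job, manip
def cast(name,px,z):
    p=optics.camera_params(name);K=np.array(p["K"],float)
    d=np.array([[p["k1"],0,0,0]],float).ravel()
    u=cv2.undistortPoints(np.array(px,float).reshape(-1,1,2),K,d).reshape(-1,2)
    R=cv2.Rodrigues(np.array(p["rvec"],float))[0];t=np.array(p["tvec"],float).ravel()
    c=-R.T@t; r=np.c_[u,np.ones(len(u))]@R
    return c+r*((z-c[2])/r[:,2])[:,None]
E
python3 - <<'E'
from h import *
for n in("top","side"):
    cv2.imwrite(f"pics/{n}0.png",optics.get_image(n))
print(telemetry.get_state())
E
```

```text
{'time_s': 0.1, 'joint_pos': array([-1.29099385e+00,  5.32826834e-02,  1.61420532e+00, -2.01717258e-05,
        1.47599882e+00, -1.18980847e-01]), 'qvel': array([ 0.00109661, -0.00292287, -0.00197109,  0.00147752, -0.00154999,
        0.00067743]), 'joint_torque': array([ 9.40815589e-04, -3.94906318e+01, -3.71362352e+01, -5.67032032e-05,
        3.87878987e-03,  5.93756340e-06]), 'eef_pos': array([ 0.24252949, -0.57539032,  0.23016197]), 'orientation': array([-9.43216007e-04,  9.80186624e-01,  1.98073936e-01, -8.60808725e-05]), 'contact_force': array([ 0.39009552, -0.07184599,  0.033824  ]), 'torque': array([-0.01843336,  0.01930927,  0.00732184]), 'grip_force': 0.0, 'finger_gap': 0.08535673949785433}
```

View pics/top0.png

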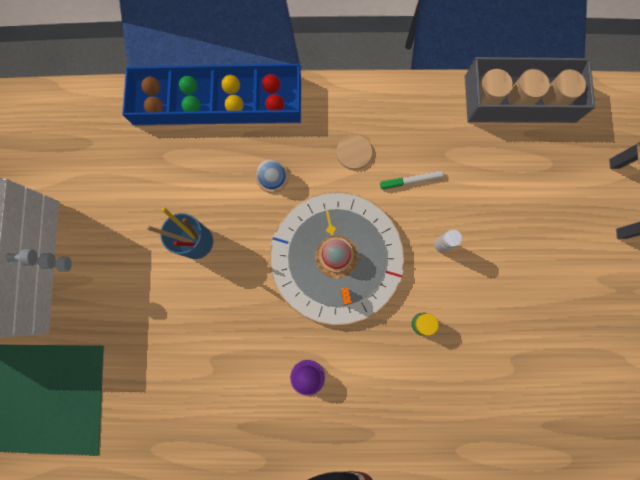

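View pics/side0.png

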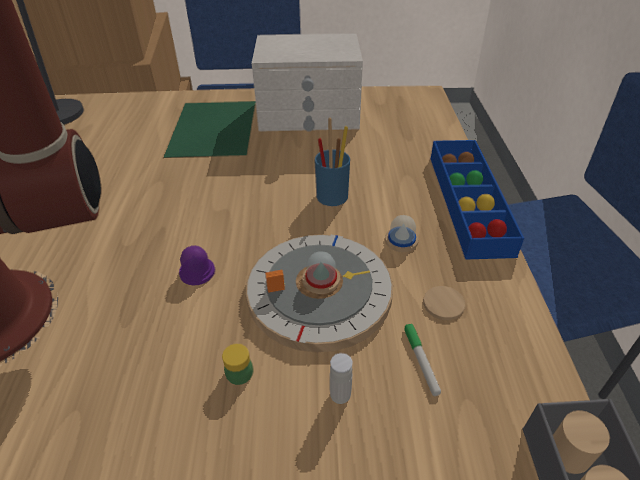

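The top view shows the wheel at about (337,258), the index tip at about (327,211), red at (394,273), blue at (281,240) and the tab at (346,296). The index has to turn clockwise, so the tab swings towards the blue side.

```bash
cat >> h.py <<'E'
def cen(im,lo,hi,box):
    x0,y0,x1,y1=box
    m=cv2.inRange(cv2.cvtColor(im,cv2.COLOR_BGR2HSV)[y0:y1,x0:x1],lo,hi)
    ys,xs=np.nonzero(m); return np.c_[xs+x0,ys+y0].astype(float)
def meas(im,C=None):
    out={}
    red=np.vstack([cen(im,(0,150,90),(6,255,255),(380,255,406,290)),cen(im,(174,150,90),(180,255,255),(380,255,406,290))])
    blue=cen(im,(105,120,60),(125,255,255),(268,228,292,252))
    R=cast("top",red,.022);B=cast("top",blue,.022)
    r,b=R.mean(0)[:2],B.mean(0)[:2]; C=(r+b)/2
    Y=cast("top",cen(im,(18,150,120),(30,255,255),(270,190,405,325)),.028)[:,:2]-C
    O=cast("top",cen(im,(5,200,120),(14,255,255),(270,190,405,325)),.064)[:,:2]-C
    rad=np.hypot(*Y.T); Y=Y[(rad>.03)&(rad<.095)]
    a=lambda v:np.degrees(np.arctan2(v[1],v[0]))
    T=Y[np.hypot(*Y.T)>.06]; 
    O=O[(np.hypot(*O.T)>.05)&(np.hypot(*O.T)<.1)]
    return dict(nred=len(red),nblue=len(blue),C=C,rdist=np.hypot(*(r-b))/2,red=a(r-b),ny=len(Y),index=a(Y.mean(0)) if len(Y) else None,tip=a(T.mean(0)) if len(T) else None,tab=O.mean(0)+C if len(O) else None,tabang=a(O.mean(0)) if len(O) else None)
E
python3 - <<'E'
from h import *
im=cv2.imread("pics/top0.png"); print(meas(im))
print({n:cast("top",[p],z).round(3)[0][:2] for n,p,z in [("cup",(187,237),.09),("pot",(427,324),.05),("glue",(453,238),.085),("purple",(308,377),.05),("spare",(271,175),.05)]})
cv2.imwrite("pics/c.png",cv2.resize(im[185:335,260:415],None,fx=4,fy=4,interpolation=cv2.INTER_CUBIC))
E
```

```text
{'nred': 27, 'nblue': 26, 'C': array([0.56424635, 0.04077111]), 'rdist': np.float64(0.11001213953704088), 'red': np.float64(-106.77028466587991), 'ny': 83, 'index': np.float64(12.327260926898532), 'tip': np.float64(12.174382606029967), 'tab': array([0.49113431, 0.02659788]), 'tabang': np.float64(-169.0289309856974)}
{'cup': array([0.591, 0.3  ]), 'pot': array([ 0.442, -0.116]), 'glue': array([ 0.589, -0.158]), 'purple': array([0.352, 0.092]), 'spare': array([0.712, 0.161])}
```

View pics/c.png

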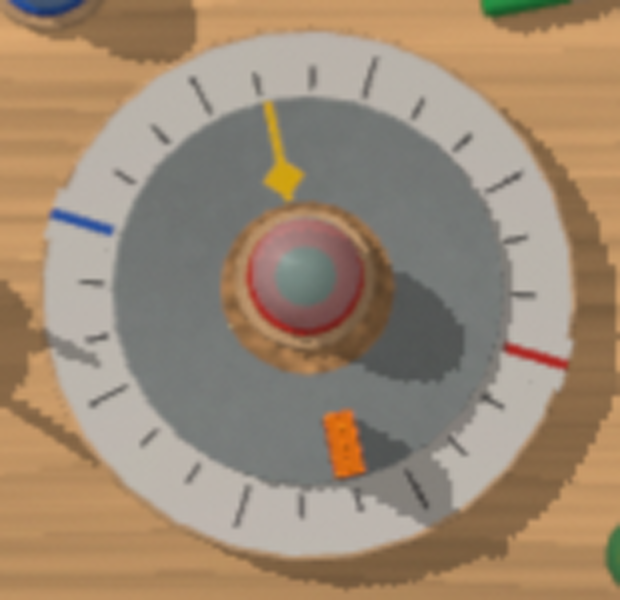

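The index is at 12.2° and red at -106.8°, so the wheel needs about 119° clockwise. I'll push with shut fingers, approaching from the clockwise-pushing side. First I move above the place.

Request:
send_rows(linear=[[0.946,-0.861,0],[0.946,-0.861,0],[0.946,-0.861,0],[0.946,-0.861,0],[0.946,-0.861,0],[0.946,-0.861,0],[0.946,-0.861,0],[0.946,-0.861,0],[0.946,-0.861,0],[0.946,-0.861,0],[0.946,-0.861,0],[0.946,-0.861,0]], twist=[[0,0,0],[0,0,0],[0,0,0],[0,0,0],[0,0,0],[0,0,0],[0,0,0],[0,0,0],[0,0,0],[0,0,0],[0,0,0],[0,0,0]], grip=0)

```text
time_s: 1.6
eef_pos: [0.4363, -0.1567, 0.2308]
orientation: [-0.0, 0.98, 0.198, -0.0]
contact_force: [0.6, 1.1, -0.3]
finger_gap: -0.0003
grip_force: 0.0
```

Request:
send_rows(linear=[[0.946,-0.861,0],[0.946,-0.861,0],[0.946,-0.861,0],[0.946,-0.861,0]], twist=[[0,0,0],[0,0,0],[0,0,0],[0,0,0]])

```text
time_s: 2.1
eef_pos: [0.5008, -0.0175, 0.2308]
orientation: [-0.0, 0.98, 0.198, -0.0]
contact_force: [0.7, -0.4, 1.0]
finger_gap: -0.0003
grip_force: 0.0
```

Request:
send_rows(linear=[[0,0,0],[0,0,0],[0,0,0],[0,0,0],[0,0,0],[0,0,0],[0,0,0],[0,0,0],[0,0,0],[0,0,0]], twist=[[0,0,-0.88],[0,0,-0.88],[0,0,-0.88],[0,0,-0.88],[0,0,-0.88],[0,0,-0.88],[0,0,-0.88],[0,0,-0.88],[0,0,-0.88],[0,0,0]])

```text
time_s: 3.35
eef_pos: [0.5004, -0.0187, 0.2308]
orientation: [-0.0, 0.63, 0.777, -0.0]
contact_force: [0.1, 0.4, 0.4]
finger_gap: -0.0002
grip_force: 0.0
```

Request:
send_rows(linear=[[0,0,0.8],[0,0,0.8],[0,0,0.8],[0,0,0.8],[0,0,0.8],[0,0,0.8],[0,0,0.8],[0,0,0.6],[0,0,0]], twist=[[0,0,0],[0,0,0],[0,0,0],[0,0,0],[0,0,0],[0,0,0],[0,0,0],[0,0,0],[0,0,0]])

```text
time_s: 4.47
eef_pos: [0.4993, -0.0185, 0.0436]
orientation: [-0.002, 0.629, 0.777, -0.001]
contact_force: [-0.3, -0.2, 0.2]
finger_gap: -0.0003
grip_force: 0.0
```

```bash
python3 - <<'E'
from h import *
a=optics.get_image("side")[200:400,180:440]
cv2.imwrite("pics/s1.png",cv2.resize(a,None,fx=3,fy=3))
E
```

```text
(no output)
```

View pics/s1.png

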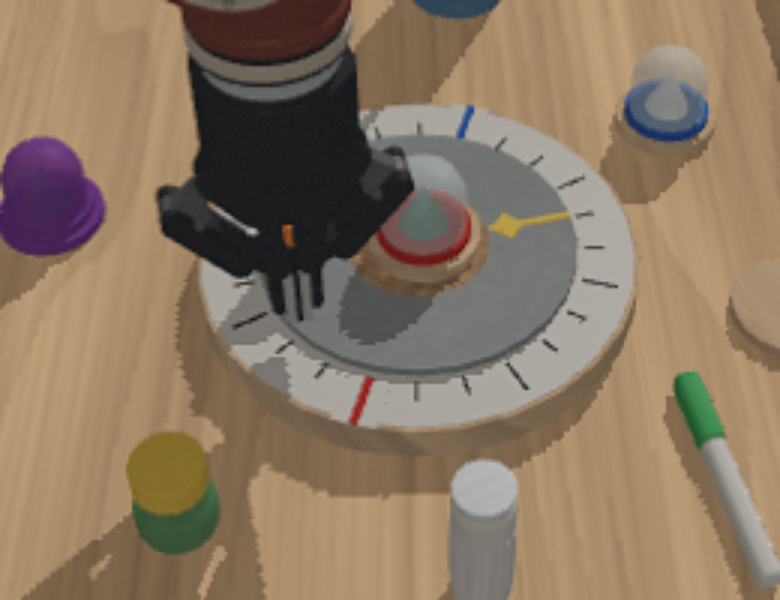

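The wide gripper links reach over the dome with modest clearance. I'll raise the tool 10 mm and shift it 5 mm outward, then close in on the tab.

Request:
send_rows(linear=[[0,-0.17,-0.33],[0.35,0,0],[0.35,0,0],[0,0,0]], twist=[[0,0,0],[0,0,0],[0,0,0],[0,0,0]])

```text
time_s: 5.03
eef_pos: [0.491, 0.0016, 0.0553]
orientation: [0.0, 0.628, 0.778, 0.0]
contact_force: [-0.2, 0.1, 0.2]
finger_gap: -0.0001
grip_force: 0.0
```

Request:
send_rows(linear=[[0.15,0,0],[0.232,-0.039,0],[0.232,-0.039,0],[0.232,-0.039,0],[0.232,-0.039,0],[0,0,0]], twist=[[0,0,0],[0,0,0.5],[0,0,0.5],[0,0,0.5],[0,0,0.5],[0,0,0]])

```text
time_s: 5.78
eef_pos: [0.4834, 0.0327, 0.055]
orientation: [-0.0, 0.754, 0.657, -0.0]
contact_force: [-0.7, 0.3, 1.1]
finger_gap: -0.0003
grip_force: 0.0
```

```bash
cat > m.py <<'E'
from h import *
im=optics.get_image("top"); d=meas(im); s=telemetry.get_state()
R=cv2.Rodrigues(np.zeros(3))[0]; q=s["orientation"]; th=2*np.degrees(np.arctan2(q[2],q[1]))
C=np.array([.5642,.0408]); tx=np.array([np.cos(np.radians(th)),np.sin(np.radians(th))]); ty=np.array([tx[1],-tx[0]])
v=C-s["eef_pos"][:2]
print(d); print("thx",th,"axis in tool mm",1e3*v@tx,1e3*v@ty,"z",s["eef_pos"][2],s["contact_force"])
for n in("top","side"):
    pass
cv2.imwrite("pics/last.png",cv2.resize(im[185:335,260:415],None,fx=4,fy=4))
E
python3 m.py
```

```text
Traceback (most recent call last):
  File "m.py", line 2, in <module>
    im=optics.get_image("top"); d=meas(im); s=telemetry.get_state()
                                  ~~~~^^^^
  File "h.py", line 21, in meas
    O=cast("top",cen(im,(5,200,120),(14,255,255),(270,190,405,325)),.064)[:,:2]-C
      ~~~~^^^^^^^^^^^^^^^^^^^^^^^^^^^^^^^^^^^^^^^^^^^^^^^^^^^^^^^^^^^^^^^
  File "h.py", line 6, in cast
    u=cv2.undistortPoints(np.array(px,float).reshape(-1,1,2),K,d).reshape(-1,2)
      ~~~~~~~~~~~~~~~~~~~^^^^^^^^^^^^^^^^^^^^^^^^^^^^^^^^^^^^^^^^
cv2.error: OpenCV(4.12.0) /io/opencv/modules/calib3d/src/undistort.dispatch.cpp:347: error: (-215:Assertion failed) CV_IS_MAT(_src) && CV_IS_MAT(_dst) && (_src->rows == 1 || _src->cols == 1) && (_dst->rows == 1 || _dst->cols == 1) && _src->cols + _src->rows - 1 == _dst->rows + _dst->cols - 1 && (CV_MAT_TYPE(_src->type) == CV_32FC2 || CV_MAT_TYPE(_src->type) == CV_64FC2) && (CV_MAT_TYPE(_dst->type) == CV_32FC2 || CV_MAT_TYPE(_dst->type) == CV_64FC2) in function 'cvUndistortPointsInternal'
```

```bash
cat > m.py <<'E'
from h import *
im=optics.get_image("top"); s=telemetry.get_state(); C=np.array([.56425,.04077])
Y=cast("top",cen(im,(18,150,110),(30,255,255),(270,190,405,325)),.028)[:,:2]-C
r=np.hypot(*Y.T); Y=Y[(r>.03)&(r<.095)]
if len(Y): print("index",np.degrees(np.arctan2(*Y.mean(0)[::-1])),len(Y))
q=s["orientation"]; t=2*np.arctan2(q[2],q[1])
tx=np.array([np.cos(t),np.sin(t)]); ty=np.array([tx[1],-tx[0]]); v=1e3*(C-s["eef_pos"][:2])
print("thx",np.degrees(t),"axis in tool mm",v@tx,v@ty,"z",s["eef_pos"][2],s["contact_force"])
cv2.imwrite("pics/last.png",cv2.resize(im[185:335,260:415],None,fx=4,fy=4))
E
python3 m.py
```

```text
index -5.74519234101213 83
thx 82.13022595132495 axis in tool mm 19.39356252624093 78.78529674190455 z 0.055144896440290504 [-0.58202163 -0.02157042  0.68015075]
```

View pics/last.png

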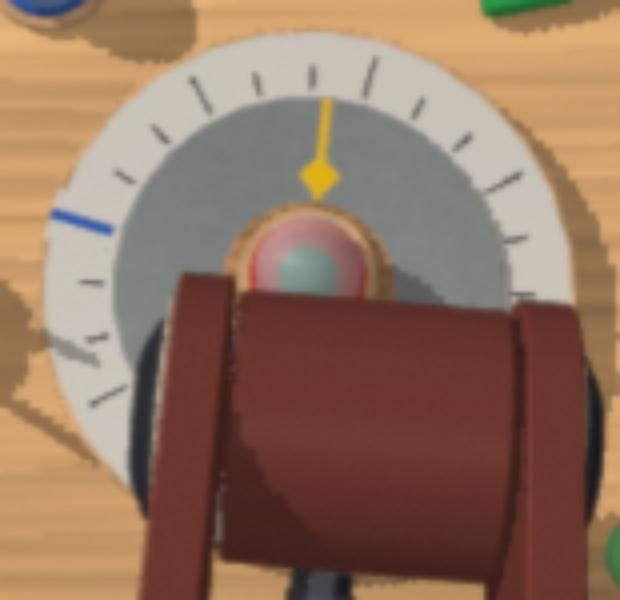

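The wheel turned: the index is now at -5.7°, with 101° still to go. I'll continue the arc.

Request:
send_rows(linear=[[0.231,-0.046,0],[0.231,-0.046,0],[0.231,-0.046,0],[0.231,-0.046,0],[0.231,-0.046,0],[0.231,-0.046,0],[0.231,-0.046,0],[0.231,-0.046,0],[0.231,-0.046,0],[0.231,-0.046,0],[0,0,0],[0,0,0]], twist=[[0,0,0.5],[0,0,0.5],[0,0,0.5],[0,0,0.5],[0,0,0.5],[0,0,0.5],[0,0,0.5],[0,0,0.5],[0,0,0.5],[0,0,0.5],[0,0,0],[0,0,0]])

```text
time_s: 7.38
eef_pos: [0.5059, 0.0968, 0.0551]
orientation: [0.0, 0.961, 0.277, -0.0]
contact_force: [-0.7, -0.4, 0.1]
finger_gap: -0.0001
grip_force: 0.0
```

```bash
python3 m.py
```

```text
index -56.19972560338415 86
thx 32.10607512752009 axis in tool mm 19.6209298378145 78.42856208979013 z 0.055166817472713126 [ 0.03247419 -0.165815   -0.64995987]
```

Request:
send_rows(linear=[[0.231,-0.046,0],[0.231,-0.046,0],[0.231,-0.046,0],[0.231,-0.046,0],[0.231,-0.046,0],[0.231,-0.046,0],[0.231,-0.046,0],[0.231,-0.046,0],[0.139,-0.028,0],[0,0,0],[0,0,0]], twist=[[0,0,0.5],[0,0,0.5],[0,0,0.5],[0,0,0.5],[0,0,0.5],[0,0,0.5],[0,0,0.5],[0,0,0.5],[0,0,0.3],[0,0,0],[0,0,0]])

```text
time_s: 8.8
eef_pos: [0.56, 0.1212, 0.0552]
orientation: [0.0, 0.995, -0.095, 0.0]
contact_force: [0.3, -0.5, -0.3]
finger_gap: -0.0003
grip_force: 0.0
```

```bash
python3 m.py
```

```text
index -99.97798993741802 88
thx -10.908184993169582 axis in tool mm 19.41653061026762 78.25367148968223 z 0.05519534616328907 [ 0.02110542  0.61284572 -0.45310452]
```

View pics/last.png

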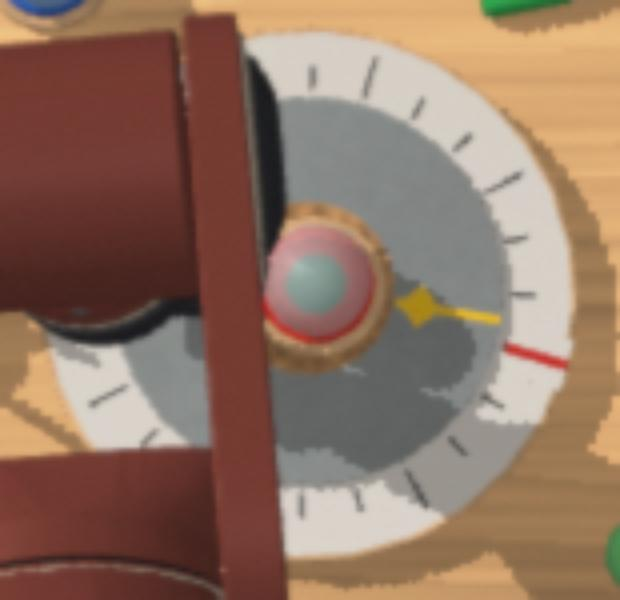

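6.8° left; small steps now.

Request:
send_rows(linear=[[0.091,-0.021,0],[0.091,-0.021,0],[0.091,-0.021,0],[0.023,-0.005,0],[0,0,0],[0,0,0]], twist=[[0,0,0.2],[0,0,0.2],[0,0,0.2],[0,0,0.05],[0,0,0],[0,0,0]])

```text
time_s: 9.6
eef_pos: [0.5694, 0.1214, 0.0553]
orientation: [-0.0, 0.988, -0.152, 0.0]
contact_force: [-0.2, -0.2, 0.2]
finger_gap: -0.0
grip_force: 0.0
```

```bash
python3 m.py; python3 -c "
from h import *
im=cv2.imread('pics/last.png');im=optics.get_image('top')
b=(380,255,406,290)
p=np.vstack([cen(im,(0,150,90),(6,255,255),b),cen(im,(174,150,90),(180,255,255),b)])
R=cast('top',p,.022)[:,:2].mean(0)-[.56425,.04077];print(len(p),np.degrees(np.arctan2(R[1],R[0])))"
```

```text
index -106.35886899300579 91
thx -17.44370230001403 axis in tool mm 19.24132165072382 78.49696031881435 z 0.05530904684998174 [ 0.14129025 -0.42692798 -0.13770703]
27 -106.77227320688993
```

The index is within 0.4° of red. I'll back off the tab and lift clear.

Request:
send_rows(linear=[[-0.3,0,0],[-0.4,0,0],[0,0,-0.6],[0,0,-0.9],[0,0,-0.9],[0,0,-0.9],[0,0,-0.9],[0,0,0],[-1,-0.5,0],[-1,-0.5,0],[-1,-0.5,0],[0,0,0]], twist=[[0,0,0],[0,0,0],[0,0,0],[0,0,0],[0,0,0],[0,0,0],[0,0,0],[0,0,0],[0,0,0],[0,0,0],[0,0,0],[0,0,0]])

```text
time_s: 11.2
eef_pos: [0.4751, 0.1985, 0.1801]
orientation: [0.0, 0.989, -0.15, -0.001]
contact_force: [0.1, -0.9, -0.0]
finger_gap: 0.0002
grip_force: 0.0
```

```bash
python3 m.py
```

```text
index -106.35886899300579 91
thx -17.3580925666937 axis in tool mm 131.07023141242317 123.58966965038182 z 0.1803769649835356 [-0.7007837   0.62057313  0.67339162]
```

View pics/last.png

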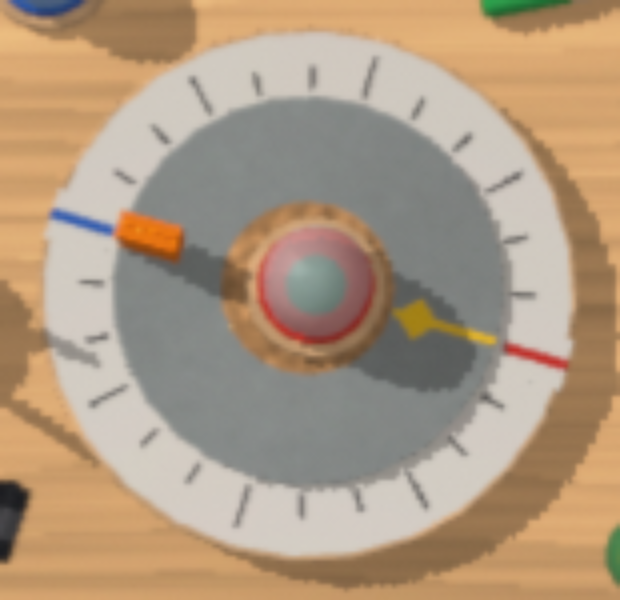

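The yellow line meets the red one (tip at crop 495,340; red start at 505,347), the dome is upright and centred, and the robot is clear.

```bash
python3 -c "
from workcell import job; print(job.job_done())"
```

```text
the job is handed in; nothing more can be done
None
```

I turned the wheel by pushing the tab until the index line sat within about 0.4° of the red line, with the dome still upright in the middle and the arm clear, then handed the job in; the hand-in call returned no verdict.

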